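# Click the shelf stop into the notch in front of the latch box

## Task

The steel stop on the rail along the front edge of the glass shelf has to guard the white latch box against sliding off. Push the stop along its rail with a fingertip until it drops into the notch directly in front of that box, without lifting the stop, and leave it there; leave the box and everything else standing where they are.

Things in the scene. Friction and masses are not known exactly. Their poses are not given: they have to be found in the camera images.
- stop_slide (a joint): Position (m) of the steel stop along the chrome rail at the shelf's front edge: 0 in the middle, growing towards the shelf's +y (left seen from the robot), limits +-0.155. The three notches are at -0.110, 0 and +0.110. It slides freely at about 0.5 to 1 N between notches; climbing a notch's ridge takes roughly 3 to 12 N (the more the more the finger rubs on the rising stop), then the force drops and the stop falls into the notch by itself and centres there.
- stop_lift (a joint): Height (m) by which the stop's sprung body stands above its seat on the rail: 0 on the plain rail and in a notch, up to 0.002 on the crest of a ridge. A spring and its weight hold it down with about 5.5 N; pulled up by hand it would rise further.
- stop_mark (a point): Top centre of the stop, 50 mm above the rail's top. The stop is a steel block 30 mm long along the rail, 34 mm across it, from 3 to 39 mm above the rail's top, with two cheeks over the rail's sides and a black round button (20 mm across, 12 mm high, fixed) on top. Axes as shelf.
- notch_right (a point): Centre of the notch at the robot's right (shelf -y), on the rail's top, 86 mm above the counter. A notch is the gap between two dark rounded ridges across the rail, crests 24 mm apart and 2 mm high; each ridge's ramp reaches 12 mm either side of its crest as felt by the stop. Axes as shelf.
- notch_middle (a point): Centre of the middle notch, made like the right one, 110 mm from it.
- notch_left (a point): Centre of the notch at the robot's left (shelf +y), made like the others, 110 mm from the middle one.
- shelf: Tempered glass shelf on two chrome brackets on a low terracotta-tiled wall; origin on the counter below the centre of the glass, x pointing to the wall, y along the rail to the left, z up. Glass 200 x 620 x 8 mm, top 80 mm above the counter. Rail: 22 mm wide and high, 380 mm long, centre line at x = -111 mm, top at 86 mm; end plates at y = +-187 mm reach 96 mm above the counter. Wall face at x = +97 mm, 165 mm high, 1.1 m long. Fixed.
- latch_box: Closed white plastic box with a grey snap latch on the front, 64 x 90 mm, 46 mm high; origin under its centre, front at -x. Loose, behind one of the three notches, centred on it within about 10 mm along the rail and within 8 mm of the glass's centre line.
- router: Compact black router, 75 x 85 mm, 24 mm high with two stub aerials to 52 mm; origin under its centre. Loose, behind another notch. Bystander.
- soap_dish: Open stainless steel soap dish, 66 x 90 mm, 20 mm high; origin under its centre. Loose, behind the third notch. Bystander.
- bell: Small hourglass-shaped white ceramic bell, 42 mm across, 55 mm high; origin under its centre. Stands loose near the right end of the glass. Bystander.
- clothes_peg: Blue plastic clothes peg, 72 mm long, 14 mm wide, 10 mm high, lying; origin under its centre, x along it. Loose, near the left end of the glass. Bystander.
- tumbler: White ceramic tumbler, 72 mm across, 95 mm high, on the counter to the right of the shelf; origin under its centre. Bystander.
- bottle: Clear plastic bottle with white cap, 60 mm across, 150 mm high, on the counter to the left of the shelf; origin under its centre. Bystander.
Not all that is in view belongs to the job. Of the things like the latch_box, leave any that is green, red or turquoise; of the rest the smaller one is meant.

How it is judged (in metres and radians):
At the end, for the whole second after the job is handed in: The stop sits in the notch in front of the white latch box (within 3 mm of that notch's centre along the rail, seated within 0.8 mm, at rest), and the box and every bystander are within 10 mm of where they stood (((y of latch_box in the frame of notch_right between -0.03 and 0.03 m and y of stop_mark in the frame of notch_right between -0.003 and 0.003 m) or (y of latch_box in the frame of notch_middle between -0.03 and 0.03 m and y of stop_mark in the frame of notch_middle between -0.003 and 0.003 m) or (y of latch_box in the frame of notch_left between -0.03 and 0.03 m and y of stop_mark in the frame of notch_left between -0.003 and 0.003 m)) and value of joint stop_lift below 0.0008 m and velocity of joint stop_slide between -0.005 and 0.005 m/s and distance of each of latch_box, router, soap_dish, bell, clothes_peg, tumbler, bottle from where it was at the start of the episode below 0.01 m); the robot touches nothing.
It fails at once if the stop was lifted (more than 6 mm off the rail) (value of joint stop_lift above 0.006 m).
It fails at once if the box or a bystander was moved by more than 15 mm, or lifted (distance of any of latch_box, router, soap_dish, bell, clothes_peg, tumbler, bottle from where it was at the start of the episode above 0.015 m).
It also fails if it takes over 48 s, if anything falls off the work surface, if the arm or the gripper's body presses on something with over 40 N, if the wrist force passes 120 N, or if a joint passes its speed limit or range.

## Robot

A 6-joint arm with a two-finger parallel gripper is mounted at the origin on the work surface. World frame = base frame: x ahead of the robot, y to its left, z up, the work surface at z = 0. Lengths are in mm, angles in rad, forces in N, time in s.
With the tool pointing down it reaches from about 350 to 875 mm from the base axis. Payload 4.2 kg.
Tool frame: the origin (TCP) lies midway between the tips of the shut fingers; the grasp point (between the pads) lies 19 mm behind it; x points along the fingers, y is the direction in which the jaws open and shut, and the axes are right-handed (so a half turn about x gives the same grasp; the last joint's range is limited). The gripper opens to 85 mm and grips with 20 to 120 N. Pads are 22 mm wide; open, the fingers measure 114 mm over their backs; the gripper's body (76 mm by 85 mm) begins 54 mm behind the grasp point. The pads swing forward as they close: fully open they stand 13 mm farther back than shut.
Start: joints at [1.559, 0.385, 0.008, 0, -1.194, -0.259], TCP at [167.157, 602.211, 231.312] pointing down, gripper open.
Joint ranges: [-3.14, 3.14], [-1.21, 2.06], [-1.07, 1.41], [-3.16, 2.05], [-2.99, -0.16], [-3.1, 3.1]. Speed limits (rad/s): [2.79, 2.79, 3.14, 3.14, 3.14, 3.14].

## Interface

Orientations are given as a unit quaternion [x, y, z, w].
In Python, from bench import readout, imaging, arm gives the robot as it stands.
- The arm moves only by the tool arm_command, never from a script. Its argument "increments" is a list of rows, each a list of 3 entries, a list of its own where there are three numbers: the turn, a rotation vector about the world's x, y, z in degrees, then the shift along the world's x, y, z in mm, then the closure, from 0 (fully open) to 1 (shut). In form: [[[ax, ay, az], [tx, ty, tz], fingers], ...]. A call has exactly 5 rows; each row is the pose to reach, as a shift and turn from the pose measured when the call began; what a row does not reach only later rows make up. A row lasts 1/10 s, in which the tool goes at most 50 mm and 8.59 degrees, less where a joint would pass 70% of its speed; a pose out of reach is approached as far as the arm can. A call with a gripper value outside its range is refused whole. The fingers move at their own pace and stop on an object; the grip force is fixed at half the most. Time passes only in rows, so rows that repeat a pose let the fingers close, or fill a call up. It gives the time, the measured TCP pose, the force and the opening at its end, in the units of the state.
- readout.read_state(): the state, without advancing time (a new reading comes with each control period).
- imaging.get_image(name): name is "scene" or "top"; returns (picture, depth): 480x640x3 uint8, blue, green, red; 480x640 float32, mm along the optical axis (not along the pixel's ray), 0 where there is no reading.
- imaging.camera_info(name): a dict with "vfov" (degrees; the focal length in pixels is half the picture's height over the tangent of half this angle, whatever the lens; pixels are square), "cx", "cy" (the principal point, pixels), "eye" and "rotation" of the camera in the world. Camera axes: x right, y down, z forward; pixel columns grow to the right and rows downward; lengths in mm; the calibration is good to about 2 mm. A picture is of the moment at which its call begins. camera_info takes no time and is no camera call.
- arm.job_done(): hands the job in, once; it reports no verdict.
The state is a dict: "clock": time; "joints": joint angles; "joint_vel": joint speeds; "joint_efforts": joint torques, N m; "position": TCP position; "ee_rot": TCP orientation; "contact_force": force on the tool from outside, world axes, zero at the start; "wrist_torque": the same for the moment, N m; "gripper_width": finger opening in mm.
Only numpy, scipy, OpenCV 4.12 (cv2) and the standard library are available. Lean on these libraries where they do the work, as an engineer would, in place of code of your own. Each camera call takes 0.05 s, during which the arm holds its last target. There are 200 camera calls.

## Working session

There is one attempt and no reset: what is moved stays moved. The work goes in short steps, Python scripts to look and compute and a tool call to move; the robot and the scene stay as the last step left them, time stands still between calls to the robot, and variables do not carry over. Pictures are saved under pics/ and viewed, about 8 in all and at most 12, crops included, and the job is handed in when it is done.

Besides the shell and the picture viewer there is one more tool, called as name([rows], argument=value, ...), one row to a line, values as JSON. arm_command: Moves the arm, as the interface text tells. Its arguments: {"type":"object","properties":{"increments":{"type":"array","items":{"type":"array"}}},"required":["increments"]}

```bash
mkdir -p pics; cat > h.py <<'E'
import numpy as np, cv2
from bench import readout, imaging, arm
def K(n):
    c=imaging.camera_info(n); f=240/np.tan(np.radians(c["vfov"])/2)
    return f,c["cx"],c["cy"],np.array(c["eye"],float),np.array(c["rotation"],float)
def pts(n,d):
    f,cx,cy,e,R=K(n); v,u=np.mgrid[:480,:640]
    return np.stack([(u-cx)/f*d,(v-cy)/f*d,d],-1)@R.T+e
def ray(n,u,v,z):
    f,cx,cy,e,R=K(n); r=R@np.array([(u-cx)/f,(v-cy)/f,1]); return e+r*(z-e[2])/r[2]
E
python3 - <<'E'
from h import *
for n in("scene","top"):
    p,d=imaging.get_image(n); cv2.imwrite(f"pics/{n}0.png",p); np.save(f"{n}0.npy",d)
    print(n,imaging.camera_info(n),(d>0).mean())
print(readout.read_state())
E
```

```text
scene {'vfov': 50.483777462245385, 'cx': 307.4032177475038, 'cy': 236.41816247590774, 'eye': array([1205.58048638,  234.05609844, 1196.09680924]), 'rotation': array([ 0.56852141,  0.77522534, -0.2263356 , -0.15678415])} 0.9960123697916666
top {'vfov': 56.35010355879022, 'cx': 314.0810635789695, 'cy': 244.13863478125273, 'eye': array([ 403.77499376,    2.38784596, 1210.62515048]), 'rotation': array([ 0.71391122, -0.69718146,  0.04713245, -0.04524734])} 0.9960514322916667
{'clock': 0.1, 'joints': array([ 1.55858566e+00,  3.85469516e-01,  6.74401853e-03, -4.58368389e-04,
       -1.19397856e+00, -2.58581316e-01]), 'joint_vel': array([ 0.00033329, -0.00202897,  0.00294762,  0.00187135,  0.0009204 ,
       -0.00148928]), 'joint_efforts': array([-2.73336727e-04, -3.93319595e+01,  1.88931441e+01,  4.19793427e+00,
       -2.56563726e-03,  3.84833200e-06]), 'position': array([167.03276254, 601.71929814, 230.326389  ]), 'ee_rot': array([-0.70056029,  0.09619424,  0.70069352,  0.09481847]), 'contact_force': array([ 0.17259193, -0.20952294, -0.01078418]), 'wrist_torque': array([ 0.03930705, -0.02204885, -0.0221678 ]), 'gripper_width': 84.95229498791318}
```

View pics/scene0.png

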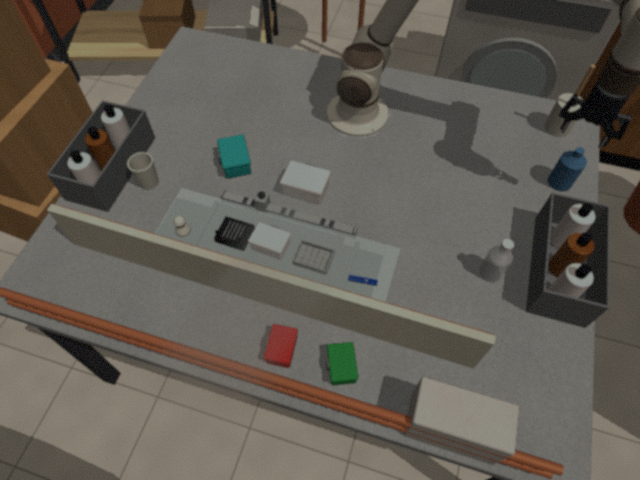

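View pics/top0.png

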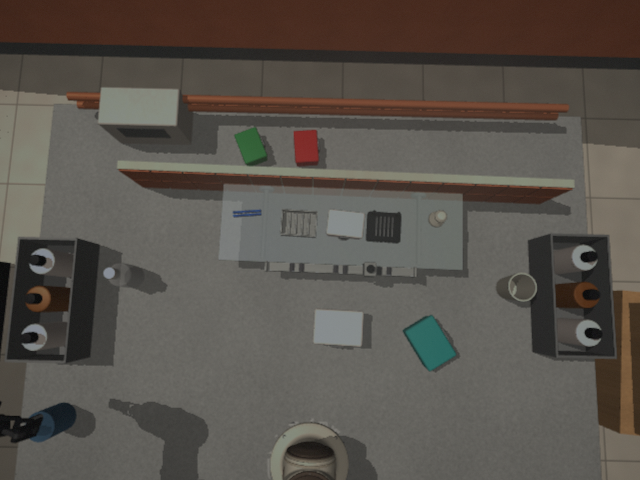

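The top view shows five boxes. Two are white: one on the shelf at (345,224) and one on the counter at (339,328). The others are green at (251,146), red at (306,147) and turquoise at (430,343). The white box on the shelf is the smaller of the two and fits the description. The stop is at about (370,269). Next I'll measure these and check an enlarged crop.

```bash
sed -i 's/np.array(c\["rotation"\],float)/Rotation.from_quat(c["rotation"]).as_matrix()/; 1a from scipy.spatial.transform import Rotation' h.py
python3 - <<'E'
from h import *
p=cv2.imread("pics/top0.png"); d=np.load("top0.npy"); P=pts("top",d)
s=cv2.imread("pics/scene0.png")
a=cv2.resize(p[180:290,210:470],None,fx=3,fy=3,interpolation=cv2.INTER_CUBIC)
b=cv2.resize(s[170:300,150:410],None,fx=3,fy=3,interpolation=cv2.INTER_CUBIC)[:270]
cv2.imwrite("pics/crop0.png",np.vstack([cv2.convertScaleAbs(a,alpha=1.4),cv2.convertScaleAbs(b,alpha=1.4)]))
hsv=cv2.cvtColor(p,cv2.COLOR_BGR2HSV)
m=((hsv[...,1]<45)&(hsv[...,2]>150)).astype(np.uint8)
for c in cv2.findContours(m,0,2)[0]:
    if cv2.contourArea(c)>250:
        k=np.zeros_like(m);cv2.drawContours(k,[c],-1,1,-1); q=P[k>0]; z=np.median(q[:,2])
        (u,v),wh,an=cv2.minAreaRect(c); print((u,v),wh,an,"z",z,"xy",ray("top",u,v,z), "size",np.array(wh)*(1210-z)/K("top")[0])
# stop: highest points near rail
r=P[255:285,255:425]; 
Z=r[...,2]; hi=Z>110; print("hi pix",np.argwhere(hi)[:,::-1].mean(0)+[255,255], r[hi].mean(0), r[hi].min(0), r[hi].max(0))
for v in range(258,282,2): print(v, np.round(P[v,300]), np.round(P[v,370]),np.round(P[v,330]))
# glass/rail in scene depth
Ps=pts("scene",np.load("scene0.npy"));r=Ps[180:215,245:280];hi=(r[...,2]>112)&(r[...,2]<150);print("scene stop",hi.sum(),r[hi].mean(0),r[hi].min(0),r[hi].max(0))
E
```

```text
hi pix [366.12315271 269.2364532 ] [ 478.14522445 -119.76561002  250.06098085] [ 403.77499376 -150.87331384  111.62416787] [ 505.85974825    2.38784596 1210.62515048]
258 [517.  36.  76.] [ 520. -141.   81.] [518. -40.  79.]
260 [511.  36.  76.] [ 516. -142.   78.] [513. -40.  80.]
262 [506.  36.  77.] [ 510. -141.   82.] [508. -40.  79.]
264 [501.  35.  85.] [ 501. -136.  125.] [502. -40.  83.]
266 [495.  35.  86.] [ 495. -135.  136.] [497. -40.  86.]
268 [490.  35.  89.] [ 491. -135.  134.] [492. -40.  84.]
270 [485.  35.  84.] [ 486. -135.  136.] [487. -40.  84.]
272 [481.  35.  73.] [ 481. -135.  135.] [482. -41.  85.]
274 [481.  37.  -0.] [ 477. -136.  127.] [483. -44.  -5.]
276 [475.  37.   3.] [ 472. -136.  123.] [477. -44.   1.]
278 [470.  37.  -1.] [ 474. -152.   -0.] [472. -44.  -2.]
280 [464.  37.   2.] [ 469. -152.   -1.] [467. -44.  -5.]
scene stop 155 [ 496.47806316 -134.10444258  125.62782169] [ 475.31310483 -152.36556264  112.14337487] [ 511.23888339 -120.67151956  142.29274707]
```

View pics/crop0.png

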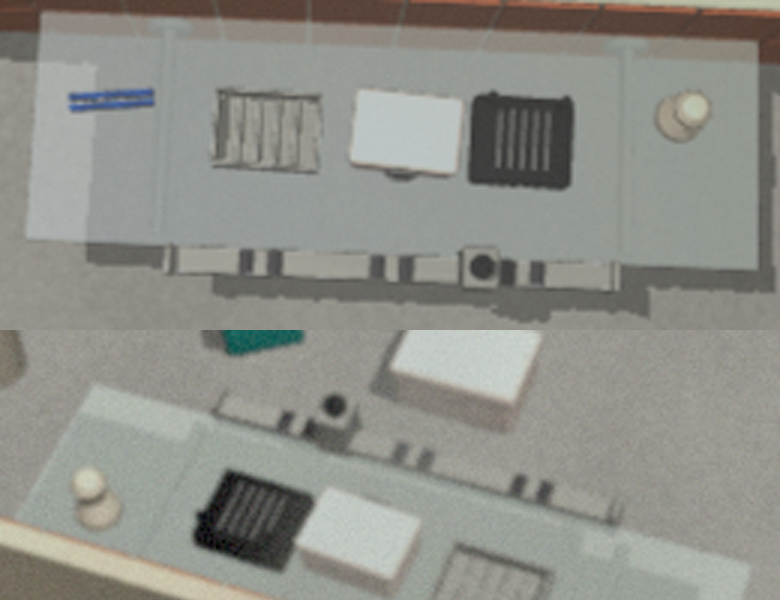

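```bash
python3 - <<'E'
from h import *
T=lambda u,v,z,n="top",o=(210,180):ray(n,u/3+o[0],v/3+o[1],z)
n=[T(522,272,86),T(391,268,86),T(260,262,86)]
for q in n: print("notch",q.round(1))
A,B=T(165,258,90),T(618,277,90); print("ends",A.round(1),B.round(1),np.linalg.norm(A-B), (A+B)/2)
S=lambda u,v,z:T(u,v-330,z,"scene",(150,170))
for a,b in(((287,421),(312,429)),((402,452),(426,460)),((519,485),(544,492))): print("scene notch",((S(*a,87)+S(*b,87))/2).round(1))
print("scene btn",S(335,405,136).round(1),"top btn",T(483,267,136).round(1))
print("box corners top",[T(*c,126).round(0)[:2] for c in((357,90),(463,97),(457,175),(350,165))])
print("ends scene",S(218,402,90),S(619,512,90))
d=(n[2]-n[0]);d/=np.linalg.norm(d);print("rail dir",d,"yaw deg",np.degrees(np.arctan2(-d[0],d[1])))
for z,q in((136,T(483,267,136)),(126,T(405,132,126))): print("slide",(q-n[1])@d)
print(Rotation.from_quat(readout.read_state()["ee_rot"]).as_matrix().round(3))
E
```

```text
notch [ 488.7 -176.2   86. ]
notch [489.4 -66.3  86. ]
notch [491.8  43.5  86. ]
ends [493.  122.8  90. ] [ 486.1 -255.7   90. ] 378.52784138723126 [489.52523728 -66.46896557  90.        ]
scene notch [ 492.3 -173.    87. ]
scene notch [493.9 -64.   87. ]
scene notch [496.3  44.9  87. ]
scene btn [ 494.9 -133.3  136. ] top btn [ 488.1 -137.   136. ]
box corners top [array([632., -34.]), array([ 628., -121.]), array([ 564., -117.]), array([570., -29.])]
ends scene [ 492.04881549 -251.62630814   90.        ] [499.19922309 124.01700216  90.        ]
rail dir [0.01444769 0.99989563 0.        ] yaw deg -0.827820256895706
slide -70.62579366242896
slide -5.686885214717435
[[-0.    -0.268 -0.964]
 [-0.002 -0.964  0.268]
 [-1.     0.002 -0.   ]]
```

The smaller white box sits behind the middle notch, about 6 mm off its centre. Its measured size of 87 x 64 mm and height of about 46 mm match. The stop is at slide ≈ -70 mm, so it has to go towards +y. I'll shut the fingers and travel high over to its right side.

arm_command([
  [[0,0,5],[20,-45,10],1],
  [[0,0,10],[40,-90,20],1],
  [[0,0,15.5],[60,-130,30],1],
  [[0,0,15.5],[80,-170,30],1],
  [[0,0,15.5],[100,-210,30],1],
])

```text
clock: 0.6
position: [267.4, 389.9, 260.4]
ee_rot: [0.707, -0.001, -0.707, 0.001]
contact_force: [0.6, -0.1, -0.1]
gripper_width: 12.2
```

arm_command([
  [[0,0,0],[20,-45,0],1],
  [[0,0,0],[40,-90,0],1],
  [[0,0,0],[60,-130,0],1],
  [[0,0,0],[80,-170,0],1],
  [[0,0,0],[100,-210,0],1],
])

```text
clock: 1.1
position: [367.5, 178.0, 260.4]
ee_rot: [0.707, -0.0, -0.707, 0.001]
contact_force: [1.9, 0.8, -0.3]
gripper_width: -0.2
```

arm_command([
  [[0,0,0],[20,-45,0],1],
  [[0,0,0],[40,-90,0],1],
  [[0,0,0],[60,-130,0],1],
  [[0,0,0],[80,-170,0],1],
  [[0,0,0],[100,-210,0],1],
])

```text
clock: 1.6
position: [467.7, -34.0, 260.2]
ee_rot: [-0.707, 0.0, 0.707, -0.001]
contact_force: [1.3, 0.6, 0.7]
gripper_width: 0.0
```

arm_command([
  [[0,0,0],[6,-40,0],1],
  [[0,0,0],[12,-80,0],1],
  [[0,0,0],[18,-120,0],1],
  [[0,0,0],[23,-160,0],1],
  [[0,0,0],[23,-160,0],1],
])

```text
clock: 2.1
position: [490.5, -197.5, 259.2]
ee_rot: [-0.706, 0.002, 0.708, 0.001]
contact_force: [-0.3, 0.7, 0.1]
gripper_width: -0.4
```

arm_command([
  [[0,0,0],[0,0,-30],1],
  [[0,0,0],[0,0,-60],1],
  [[0,0,0],[0,0,-90],1],
  [[0,0,0],[0,0,-100],1],
  [[0,0,0],[0,0,-100],1],
])

```text
clock: 2.6
position: [489.7, -197.1, 157.9]
ee_rot: [-0.705, 0.002, 0.709, 0.001]
contact_force: [0.6, 0.1, 0.6]
gripper_width: 0.2
```

```bash
python3 - <<'E'
from h import *
out=[]
for n,(a,b,c,e) in(("top",(180,290,270,470)),("scene",(120,260,160,360))):
    p,d=imaging.get_image(n); P=pts(n,d); out.append(cv2.resize(p[a:b,c:e],(600,int((b-a)*600/(e-c))),interpolation=2))
    q=P[a:b,c:e].reshape(-1,3); k=q[(abs(q[:,0]-491)<25)&(q[:,1]<-100)&(q[:,1]>-240)&(q[:,2]>165)&(q[:,2]<205)]
    if len(k): print(n,len(k),k.min(0).round(),k.max(0).round())
i=np.vstack(out); cv2.imwrite("pics/app.png",cv2.convertScaleAbs(cv2.resize(i,None,fx=.78,fy=.78),alpha=1.4)); print(readout.read_state()["position"])
E
```

```text
scene 105 [ 485. -231.  165.] [ 507. -180.  205.]
[ 491.49583698 -197.48797179  160.37936218]
```

View pics/app.png

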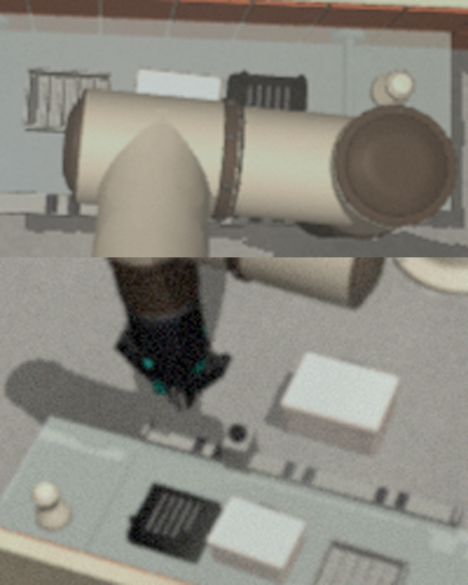

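The top view is blocked by the arm. The scene view shows the closed fingertips at about (185,405) in the crop, to the right of the stop at (238,437) and clear of it. I'll go down and then approach.

arm_command([
  [[0,0,0],[0,0,-20],1],
  [[0,0,0],[0,0,-40],1],
  [[0,0,0],[0,0,-54],1],
  [[0,0,0],[0,0,-54],1],
  [[0,0,0],[0,0,-54],1],
])

```text
clock: 3.2
position: [492.7, -197.6, 107.9]
ee_rot: [0.708, -0.002, -0.706, -0.0]
contact_force: [0.7, 0.6, -0.1]
gripper_width: -0.1
```

arm_command([
  [[0,0,0],[0,5,0],1],
  [[0,0,0],[0,10,0],1],
  [[0,0,0],[0,15,0],1],
  [[0,0,0],[0,20,0],1],
  [[0,0,0],[0,20,0],1],
])

```text
clock: 3.7
position: [492.7, -176.9, 108.1]
ee_rot: [0.708, -0.002, -0.706, 0.0]
contact_force: [0.1, -0.8, -0.4]
gripper_width: -0.2
```

arm_command([
  [[0,0,0],[0,3,0],1],
  [[0,0,0],[0,6,0],1],
  [[0,0,0],[0,9,0],1],
  [[0,0,0],[0,12,0],1],
  [[0,0,0],[0,15,0],1],
])

```text
clock: 4.2
position: [492.8, -161.8, 108.1]
ee_rot: [0.708, -0.002, -0.706, 0.0]
contact_force: [-0.5, -0.5, 0.1]
gripper_width: -0.2
```

arm_command([
  [[0,0,0],[0,3,0],1],
  [[0,0,0],[0,6,0],1],
  [[0,0,0],[0,9,0],1],
  [[0,0,0],[0,12,0],1],
  [[0,0,0],[0,15,0],1],
])

```text
clock: 4.7
position: [492.9, -146.5, 108.2]
ee_rot: [0.708, -0.002, -0.706, 0.0]
contact_force: [1.3, -0.3, 0.3]
gripper_width: -0.0
```

```bash
cat >> h.py <<'E'
def look(name):
    p,d=imaging.get_image("scene"); P=pts("scene",d); c=p[170:245,210:370]
    cv2.imwrite(f"pics/{name}.png",cv2.convertScaleAbs(cv2.resize(c,None,fx=5,fy=5,interpolation=2),alpha=1.4))
    q=P[150:260,200:370].reshape(-1,3); k=q[(abs(q[:,0]-492)<28)&(q[:,2]>105)&(q[:,2]<145)]
    print(len(k),np.percentile(k,[2,50,98],axis=0).round(1),readout.read_state()["contact_force"].round(1))
def px(u,v,z): return ray("scene",u/5+210,v/5+170,z)
E
python3 -c "from h import *;look('c1')"
```

```text
245 [[ 478.1 -156.9  106.5]
 [ 500.8 -119.9  124.5]
 [ 510.4 -102.2  142.5]] [0.4 0.8 0.9]
```

View pics/c1.png

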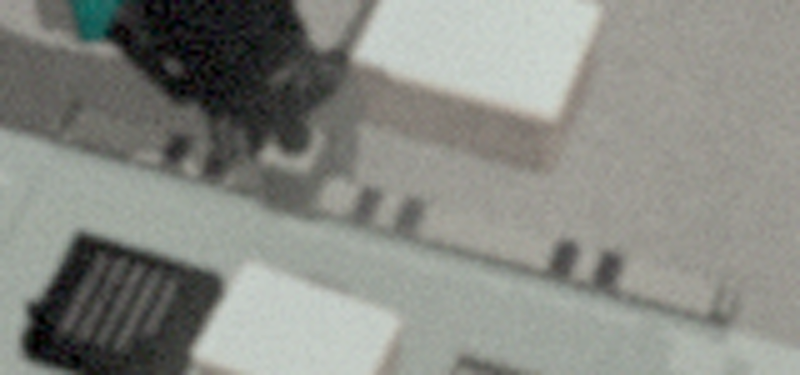

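The stop moved with the finger. The button is at about (293,135) in the crop, and the stop's leading face is at y ≈ -102, so its centre is about -117. That puts the stop's centre about 30 mm ahead of the TCP. The ridge ramp should start near TCP y ≈ -119 and the crest near -107, so I'll advance and then slow down.

arm_command([
  [[0,0,0],[0,4,0],1],
  [[0,0,0],[0,8,0],1],
  [[0,0,0],[0,12,0],1],
  [[0,0,0],[0,16,0],1],
  [[0,0,0],[0,20,0],1],
])

```text
clock: 5.25
position: [492.8, -125.9, 108.2]
ee_rot: [0.708, -0.002, -0.706, 0.0]
contact_force: [0.8, -1.2, -0.1]
gripper_width: -0.0
```

arm_command([
  [[0,0,0],[0,1,0],1],
  [[0,0,0],[0,2,0],1],
  [[0,0,0],[0,3,0],1],
  [[0,0,0],[0,4,0],1],
  [[0,0,0],[0,5,0],1],
])

```text
clock: 5.75
position: [492.8, -120.9, 108.2]
ee_rot: [0.708, -0.002, -0.706, 0.0]
contact_force: [0.4, -0.9, -0.1]
gripper_width: -0.2
```

arm_command([
  [[0,0,0],[0,1,0],1],
  [[0,0,0],[0,2,0],1],
  [[0,0,0],[0,3,0],1],
  [[0,0,0],[0,4,0],1],
  [[0,0,0],[0,5,0],1],
])

```text
clock: 6.25
position: [492.9, -117.0, 108.6]
ee_rot: [0.708, -0.002, -0.706, 0.001]
contact_force: [0.4, -8.5, 1.3]
gripper_width: 0.0
```

arm_command([
  [[0,0,0],[0,0.5,0],1],
  [[0,0,0],[0,1,0],1],
  [[0,0,0],[0,1.5,0],1],
  [[0,0,0],[0,2,0],1],
  [[0,0,0],[0,2.5,0],1],
])

```text
clock: 6.75
position: [493.0, -115.6, 109.0]
ee_rot: [0.708, -0.003, -0.706, 0.002]
contact_force: [-0.1, -7.2, 1.2]
gripper_width: -0.0
```

arm_command([
  [[0,0,0],[0,1,0],1],
  [[0,0,0],[0,2,0],1],
  [[0,0,0],[0,3,0],1],
  [[0,0,0],[0,3.5,0],1],
  [[0,0,0],[0,4,0],1],
])

```text
clock: 7.25
position: [493.0, -112.5, 109.6]
ee_rot: [0.708, -0.003, -0.706, 0.002]
contact_force: [0.0, -6.6, 2.0]
gripper_width: 0.1
```

arm_command([
  [[0,0,0],[0,1,0],1],
  [[0,0,0],[0,1.5,0],1],
  [[0,0,0],[0,2,0],1],
  [[0,0,0],[0,2.5,0],1],
  [[0,0,0],[0,3,0],1],
])

```text
clock: 7.75
position: [493.1, -110.0, 109.9]
ee_rot: [0.708, -0.004, -0.706, 0.003]
contact_force: [-0.6, -7.3, 2.9]
gripper_width: -0.2
```

arm_command([
  [[0,0,0],[0,1,0],1],
  [[0,0,0],[0,1.5,0],1],
  [[0,0,0],[0,2,0],1],
  [[0,0,0],[0,2.5,0],1],
  [[0,0,0],[0,3,0],1],
])

```text
clock: 8.25
position: [493.1, -107.0, 110.0]
ee_rot: [0.708, -0.004, -0.706, 0.003]
contact_force: [-0.6, -4.6, 0.8]
gripper_width: -0.2
```

arm_command([
  [[0,0,0],[0,0.5,0],1],
  [[0,0,0],[0,1,0],1],
  [[0,0,0],[0,1.5,0],1],
  [[0,0,0],[0,2,0],1],
  [[0,0,0],[0,2,0],1],
])

```text
clock: 8.75
position: [493.2, -104.8, 109.9]
ee_rot: [0.708, -0.004, -0.706, 0.003]
contact_force: [-0.4, -3.0, -0.1]
gripper_width: 0.0
```

Force is falling, so the stop is near the crest. Continuing gently.

arm_command([
  [[0,0,0],[0,0.5,0],1],
  [[0,0,0],[0,1,0],1],
  [[0,0,0],[0,1.5,0],1],
  [[0,0,0],[0,2,0],1],
  [[0,0,0],[0,2,0],1],
])

```text
clock: 9.25
position: [493.2, -102.5, 109.7]
ee_rot: [0.708, -0.003, -0.706, 0.003]
contact_force: [1.2, -1.8, -0.8]
gripper_width: 0.2
```

arm_command([
  [[0,0,0],[0,0,0],1],
  [[0,0,0],[0,0,0],1],
  [[0,0,0],[0,0,0],1],
  [[0,0,0],[0,0,0],1],
  [[0,0,0],[0,0,0],1],
])

```text
clock: 9.75
position: [493.2, -102.4, 109.7]
ee_rot: [0.708, -0.003, -0.706, 0.003]
contact_force: [0.6, -2.5, 0.4]
gripper_width: -0.1
```

```bash
python3 -c "from h import *;look('c2')"
```

```text
243 [[ 477.9 -114.1  106.3]
 [ 501.6  -76.2  124.5]
 [ 510.9  -58.2  142.5]] [ 1.4 -2.  -0.8]
```

View pics/c2.png

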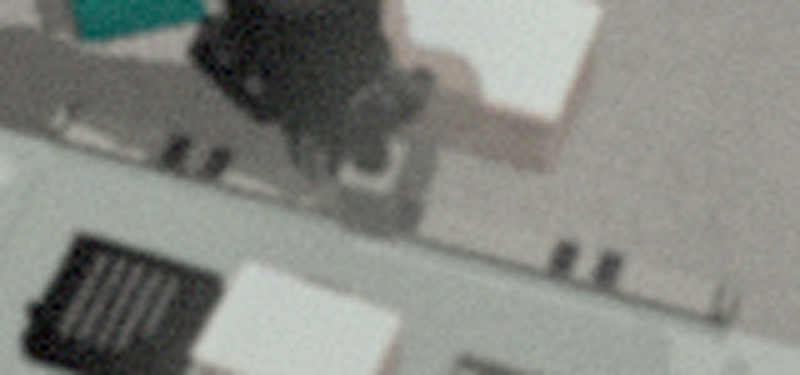

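The leading face is at y ≈ -58, so the stop's centre is about -73, roughly 9 mm before the notch centre and just past the crest. A few more small steps until the force vanishes.

arm_command([
  [[0,0,0],[0,0.5,0],1],
  [[0,0,0],[0,1,0],1],
  [[0,0,0],[0,1.5,0],1],
  [[0,0,0],[0,2,0],1],
  [[0,0,0],[0,2,0],1],
])

```text
clock: 10.3
position: [493.0, -100.3, 109.6]
ee_rot: [0.708, -0.003, -0.706, 0.003]
contact_force: [0.9, -0.3, -0.8]
gripper_width: -0.1
```

```bash
python3 -c "from h import *;look('c3')"
```

```text
243 [[ 478.9 -110.1  105.8]
 [ 501.5  -73.6  125.2]
 [ 510.9  -56.   141.6]] [ 0.4 -1.7 -1.3]
```

arm_command([
  [[0,0,0],[0,0.5,0],1],
  [[0,0,0],[0,1,0],1],
  [[0,0,0],[0,1.5,0],1],
  [[0,0,0],[0,2,0],1],
  [[0,0,0],[0,2,0],1],
])

```text
clock: 10.85
position: [492.8, -98.2, 109.5]
ee_rot: [0.708, -0.003, -0.706, 0.003]
contact_force: [0.9, -0.6, -1.0]
gripper_width: -0.0
```

```bash
python3 -c "from h import *;look('c4')"
```

```text
241 [[ 480.  -108.6  106. ]
 [ 501.8  -71.4  124.9]
 [ 510.6  -54.1  143. ]] [ 1.5 -1.3 -0.5]
```

The stop now follows almost without force. I'll back away, let it settle, then check from both cameras with the arm out of view.

arm_command([
  [[0,0,0],[0,-5,0],1],
  [[0,0,0],[0,-15,0],1],
  [[0,0,0],[0,-30,0],1],
  [[0,0,0],[0,-40,0],1],
  [[0,0,0],[0,-40,0],1],
])

```text
clock: 11.4
position: [492.7, -139.4, 109.5]
ee_rot: [0.708, -0.004, -0.706, 0.002]
contact_force: [-0.4, -0.0, 0.3]
gripper_width: -0.1
```

```bash
python3 -c "
from h import *;look('c5')"
```

```text
256 [[ 478.3 -149.6  106.2]
 [ 501.1  -73.1  125.7]
 [ 510.7  -54.   143.4]] [ 0.3 -0.3 -0.4]
```

View pics/c5.png

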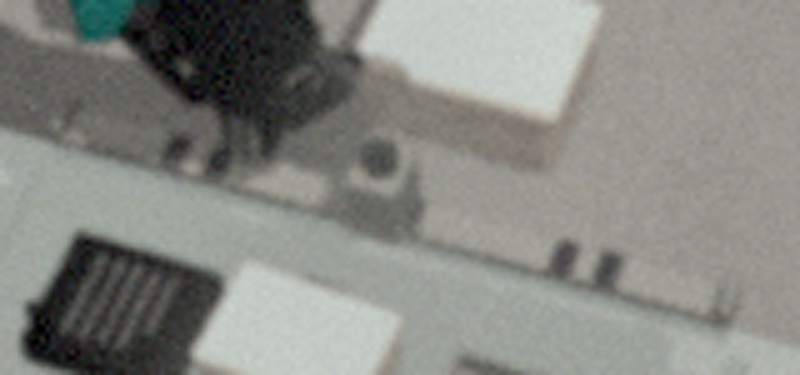

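arm_command([
  [[0,0,0],[0,-15,40],1],
  [[0,0,0],[0,-30,80],1],
  [[0,0,0],[0,-40,120],1],
  [[0,0,0],[-10,-80,150],1],
  [[0,0,0],[-20,-120,150],1],
])

```text
clock: 11.95
position: [475.1, -260.0, 265.1]
ee_rot: [0.712, -0.004, -0.703, 0.004]
contact_force: [1.3, -1.0, -0.7]
gripper_width: -0.3
```

arm_command([
  [[0,0,0],[-10,-45,0],1],
  [[0,0,0],[-20,-90,0],1],
  [[0,0,0],[-40,-130,0],1],
  [[0,0,0],[-60,-170,0],1],
  [[0,0,0],[-80,-200,0],1],
])

```text
clock: 12.45
position: [394.2, -461.7, 264.7]
ee_rot: [0.711, -0.004, -0.703, 0.004]
contact_force: [0.4, -0.9, 0.6]
gripper_width: -0.2
```

```bash
cat > m.py <<'E'
from h import *
import sys
tag=sys.argv[1]
def blob(p,x0,x1,y0,y1):
    g=cv2.resize(cv2.cvtColor(p[y0:y1,x0:x1],6),None,fx=8,fy=8,interpolation=2)
    return g
crops=[]
for n,w0,w in(("top",None,(255,425,255,285)),("scene",None,(220,365,180,240))):
    p,d=imaging.get_image(n); P=pts(n,d); cv2.imwrite(f"pics/{n}{tag}.png",p)
    x0,x1,y0,y1=w; crops.append(cv2.resize(p[y0:y1,x0:x1],(800,int((y1-y0)*800/(x1-x0))),interpolation=2))
    q=P[y0:y1,x0:x1]; z=q[...,2]; m=(z>112)&(z<128)&(abs(q[...,0]-492)<28)
    k=q[m]; print(n,m.sum(),"stop y 3/97",np.percentile(k[:,1],[3,97]).round(1),"mid",np.percentile(k[:,1],[3,97]).mean().round(1))
    g=p[y0:y1,x0:x1].max(2).astype(float); b=(z>129)&(z<145)&(abs(q[...,0]-492)<28)
    vv,uu=np.nonzero(b); wt=np.clip(np.percentile(g,60)-g[b],0,None)
    u,v=(uu*wt).sum()/wt.sum()+x0,(vv*wt).sum()/wt.sum()+y0; print(n,"button px",u.round(1),v.round(1),ray(n,u,v,136).round(1))
cv2.imwrite(f"pics/m{tag}.png",cv2.convertScaleAbs(np.vstack(crops),alpha=1.4))
E
python3 m.py 1
```

```text
top 105 stop y 3/97 [-82.5 -55.7] mid -69.1
top button px 342.7 267.5 [490.2 -68.9 136. ]
scene 112 stop y 3/97 [-82.9 -53.5] mid -68.2
scene button px 285.4 201.1 [495.  -68.2 136. ]
```

View pics/m1.png

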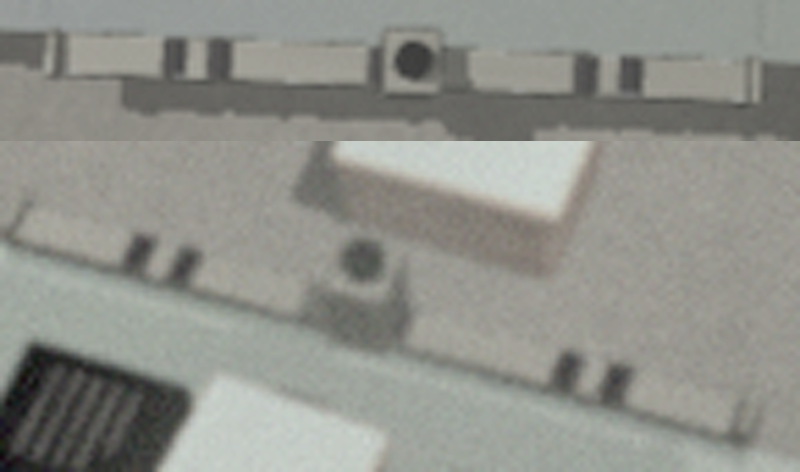

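Both views agree that the stop is still about 3 mm short of the centre. In the top crop the button is at x=413 and the stop's centre projects to about 409 on the rail plane, while the notch centre from the outer ridges is 402.5. In the scene view the stop is at y=-68 against -64 for the notch. The contact history says the same: the ramp began at TCP about -119, so the centre should be at about -95, and I stopped at -98. I'll go back and nudge it about 3 mm.

arm_command([
  [[0,0,0],[20,45,0],1],
  [[0,0,0],[40,90,0],1],
  [[0,0,0],[60,135,0],1],
  [[0,0,0],[80,180,0],1],
  [[0,0,0],[90,220,0],1],
])

```text
clock: 13.05
position: [484.0, -239.7, 264.3]
ee_rot: [0.711, -0.005, -0.703, 0.003]
contact_force: [0.9, -0.3, -0.0]
gripper_width: -0.1
```

arm_command([
  [[0,0,0],[4,40,0],1],
  [[0,0,0],[8,80,0],1],
  [[0,0,0],[8,92,-40],1],
  [[0,0,0],[8,92,-80],1],
  [[0,0,0],[8,92,-110],1],
])

```text
clock: 13.55
position: [491.1, -145.8, 152.6]
ee_rot: [0.711, -0.004, -0.703, 0.004]
contact_force: [0.7, -0.2, -0.7]
gripper_width: 0.2
```

arm_command([
  [[0,0,0],[0,0,-20],1],
  [[0,0,0],[0,0,-46],1],
  [[0,0,0],[0,0,-46],1],
  [[0,0,0],[0,10,-46],1],
  [[0,0,0],[0,10,-46],1],
])

```text
clock: 14.05
position: [492.3, -134.8, 108.2]
ee_rot: [0.712, -0.003, -0.702, 0.004]
contact_force: [0.0, 0.3, 0.1]
gripper_width: 0.1
```

arm_command([
  [[0,0,0],[0,8,0],1],
  [[0,0,0],[0,16,0],1],
  [[0,0,0],[0,24,0],1],
  [[0,0,0],[0,32,0],1],
  [[0,0,0],[0,34,0],1],
])

```text
clock: 14.55
position: [492.3, -99.8, 108.3]
ee_rot: [0.712, -0.003, -0.702, 0.005]
contact_force: [-0.0, 0.5, 1.0]
gripper_width: 0.4
```

arm_command([
  [[0,0,0],[0,1,0],1],
  [[0,0,0],[0,2,0],1],
  [[0,0,0],[0,3,0],1],
  [[0,0,0],[0,3.5,0],1],
  [[0,0,0],[0,4,0],1],
])

```text
clock: 15.05
position: [492.2, -95.9, 108.2]
ee_rot: [0.712, -0.003, -0.702, 0.004]
contact_force: [-0.4, 0.1, -0.2]
gripper_width: -0.0
```

```bash
python3 -c "from h import *;look('c6')"
```

```text
238 [[ 480.3 -106.7  106.6]
 [ 501.   -69.4  124.3]
 [ 510.8  -51.5  142.3]] [-0.1  0.2  0.3]
```

arm_command([
  [[0,0,0],[0,0.3,0],1],
  [[0,0,0],[0,0.6,0],1],
  [[0,0,0],[0,0.9,0],1],
  [[0,0,0],[0,1.2,0],1],
  [[0,0,0],[0,1.2,0],1],
])

```text
clock: 15.6
position: [492.2, -94.8, 108.3]
ee_rot: [0.712, -0.003, -0.702, 0.005]
contact_force: [0.9, -2.1, 0.3]
gripper_width: -0.2
```

```bash
python3 -c "from h import *;look('c7')"
```

```text
248 [[ 480.1 -104.6  106.5]
 [ 501.2  -68.7  125.2]
 [ 510.3  -50.5  142.4]] [ 0.2 -1.7 -0.1]
```

The force is just starting to rise again and the centre is at about -65.5, so the stop is at the notch bottom. Retreating to verify.

arm_command([
  [[0,0,0],[0,-5,0],1],
  [[0,0,0],[0,-15,0],1],
  [[0,0,0],[0,-30,0],1],
  [[0,0,0],[0,-40,20],1],
  [[0,0,0],[0,-40,60],1],
])

```text
clock: 16.15
position: [489.9, -136.0, 166.0]
ee_rot: [0.709, -0.003, -0.705, 0.003]
contact_force: [0.3, -1.0, 0.2]
gripper_width: 0.0
```

arm_command([
  [[0,0,0],[0,0,40],1],
  [[0,0,0],[0,-30,80],1],
  [[0,0,0],[0,-70,95],1],
  [[0,0,0],[-10,-110,95],1],
  [[0,0,0],[-20,-150,95],1],
])

```text
clock: 16.65
position: [469.7, -287.8, 261.9]
ee_rot: [0.71, -0.003, -0.704, 0.004]
contact_force: [1.0, -0.4, -1.0]
gripper_width: -0.1
```

arm_command([
  [[0,0,0],[-10,-45,0],1],
  [[0,0,0],[-20,-90,0],1],
  [[0,0,0],[-40,-130,0],1],
  [[0,0,0],[-60,-160,0],1],
  [[0,0,0],[-80,-180,0],1],
])

```text
clock: 17.15
position: [388.1, -470.2, 261.1]
ee_rot: [0.71, -0.004, -0.704, 0.003]
contact_force: [-0.3, -0.7, -0.4]
gripper_width: -0.1
```

```bash
python3 m.py 2; python3 - <<'E'
from h import *
a=cv2.imread("pics/top0.png").astype(int);b=cv2.imread("pics/top2.png").astype(int)
m=(abs(a-b).max(2)>40).astype(np.uint8)
print("changed blobs",[cv2.boundingRect(c) for c in cv2.findContours(m,0,2)[0] if cv2.contourArea(c)>8])
E
```

```text
top 126 stop y 3/97 [-80.4 -51.2] mid -65.8
top button px 341.5 267.4 [490.2 -66.  136. ]
scene 108 stop y 3/97 [-79.7 -50.1] mid -64.9
scene button px 286.6 201.6 [495.9 -64.8 136. ]
changed blobs [(346, 469, 14, 11), (285, 457, 8, 11), (367, 449, 82, 31), (283, 439, 54, 41), (237, 423, 30, 42), (253, 415, 83, 65), (0, 414, 42, 29), (318, 413, 34, 25), (434, 383, 80, 53), (515, 275, 20, 24), (367, 265, 9, 8), (554, 264, 83, 88), (339, 264, 4, 8), (590, 261, 7, 8), (580, 252, 13, 11), (577, 246, 9, 6), (503, 234, 87, 119), (494, 213, 40, 47)]
```

View pics/m2.png

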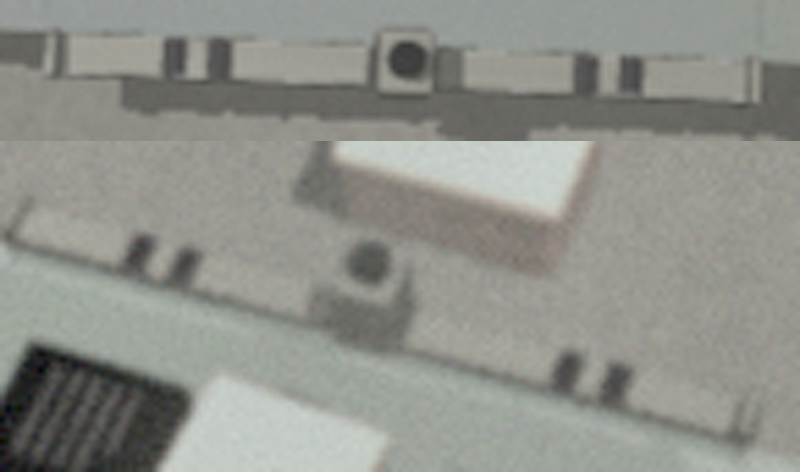

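Top view: stop at y=-66.0 and notch at -66.3. Scene view: -64.8 and -64.0. The stop is within about 1 mm of the notch centre. On the shelf only the stop's own pixels have changed. Handing in.

```bash
python3 -c "from h import *;print(arm.job_done(),readout.read_state()['clock'])"
```

```text
the job is handed in; nothing more can be done
the job is handed in; nothing more can be done
```

The stop now sits in the middle notch, in front of the smaller white box on the shelf, and I handed the job in about 17 s into the 48 s allowed. I pushed it along the rail with the shut fingertips from about -70 mm. The push peaked at about 8.5 N going over the ridge.

- **First stop was short:** after the first push both cameras showed the stop about 3 to 4 mm before the notch centre; it had not centred itself. I went back and nudged it about 3 mm, until the force just began to rise again.
- **Final position:** the stop's offset from the notch centre measured +0.3 mm in the top view and -0.8 mm in the scene view. The two views differ by 1 to 2 mm in absolute position, which is within the stated calibration error. I did not measure the seating height directly.
- **Other objects:** comparing the first and last top views, only the stop's own pixels changed on the shelf. In the last view the raised arm and its shadow covered the area around the tumbler, so I could not check the tumbler by image. The arm passed there at a height of about 260 mm, and the tumbler is 95 mm tall. The arm was touching nothing at hand-in.

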